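# Lock the lens case with its hasp and red pin

## Robot

A 6-joint arm with a two-finger parallel gripper is mounted at the origin on the work surface. World frame = base frame: x ahead of the robot, y to its left, z up, the work surface at z = 0. Lengths are in m, angles in degrees, forces in N, time in s.
With the tool pointing down it reaches from about 0.3 to 0.825 m from the base axis. Payload 5.4 kg.
Tool frame: the origin (TCP) lies at the very end of the fingers, on their centre line; the grasp point (between the pads) lies 19 mm behind it (pinch_z is the distance from the TCP to the grasp point, in m); y points along the fingers, x is the direction in which the jaws open and shut, and the axes are right-handed (so a half turn about y gives the same grasp; the last joint's range is limited). The gripper opens to 92 mm and grips with 3 to 60 N. Pads are 20 mm wide; open, the fingers measure 128 mm over their backs; the gripper's body (75 mm by 189 mm) begins 69 mm behind the grasp point.
Start: joints at [64.337, 9.076, 91.501, -0, 79.423, -12.038], TCP at [0.135, 0.559, 0.18] pointing down, gripper open.
Joint ranges: [-166.64, 166.64], [-54.1, 131.32], [10.49, 154.53], [-73.88, 253.88], [9.74, 151.15], [-171.62, 171.62]. Speed limits (degrees/s): [147.25, 147.25, 180, 180, 180, 180].

## Interface

Orientations are given as [roll, pitch, yaw] about the fixed x, y, z axes, in that order (R = Rz(yaw) Ry(pitch) Rx(roll)).
In Python, from bench import observe, snapshot, finish_job, pinch_z gives the robot as it stands.
- The arm moves only by the tool send_rows, never from a script. Its argument "deltas" is a list of rows, each a list of 3 entries, a list of its own where there are three numbers: the closure, from 0 (fully open) to 1 (shut), then the shift along the tool's x, y, z in m, then the turn about the tool's y in rad. A call has 1 to 20 rows; each row shifts and turns the commanded pose from where the row before left it, along the tool's axes as they then stand; what a row does not reach is not made up. A row lasts 1/8 s, in which the tool goes at most 62.5 mm and 10.7 degrees, less where a joint would pass 70% of its speed; a pose out of reach is approached as far as the arm can. A call with a gripper value outside its range is refused whole. The fingers move at their own pace and stop on an object; the grip force is fixed at half the most. Time passes only in rows, so rows that do not move let the fingers close. It gives the time, the measured TCP pose, the force and the opening at its end, in the units of the state.
- observe(): the state, without advancing time (a new reading comes with each control period).
- snapshot(name): name is "side" or "top"; returns a dict with "image" (400x640x3 uint8, blue, green, red), "vertical_fov" (degrees; the focal length in pixels is half the picture's height over the tangent of half this angle, whatever the lens; pixels are square), "cx", "cy" (the principal point, pixels), "origin" and "attitude" of the camera in the world. Camera axes: x right, y up, looking along -z (the intrinsics and any distortion apply to the point x, -y, -z); pixel columns grow to the right and rows downward; lengths in m; the calibration is good to about 2 mm. A picture is of the moment at which its call begins. There is no depth.
- finish_job(): hands the job in, once; it reports no verdict.
The state is a dict: "time_s": time; "joint_pos": joint angles; "qvel": joint speeds; "effort": joint torques, N m; "eef_pos": TCP position; "tool_rot": TCP orientation; "ft_force": force on the tool from outside, world axes, zero at the start; "torque": the same for the moment, N m; "width": finger opening in m.
Only numpy, scipy, OpenCV 4.12 (cv2) and the standard library are available. Lean on these libraries where they do the work, as an engineer would, in place of code of your own. Each camera call takes 0.05 s, during which the arm holds its last target. There are 200 camera calls.

## Task

The hasp on the blue lens case stands open. Swing it down over its staple until it lies flat against the front of the case, then take the red-knobbed locking pin out of its stand and put it down through the staple's loop, outside the hasp plate, until its collar rests on the loop. Leave the yellow-knobbed pin in its stand.

Things in the scene. Friction and masses are not known exactly. Their poses are not given: they have to be found in the camera images.
- hasp (a joint): Angle (rad) of the steel hasp plate on the case front: 0 = closed, hanging flat on the front; pi/2 = straight out; 2.3 = leaning up. Stays where left; 2 N near its free edge moves it: push down from above, then in. Plate 110 mm wide, 90 from hinge to free edge, 5 thick; the staple comes through its central slot, 50 wide, 38 to 76 from the hinge; solid strips 25 to 55 either side of the middle.
- staple_loop (a point): Centre of opening of the dark steel staple, level with its bar's top. z up, x level out of the case front, y along it. Level U of 6 mm bar, 38 mm wide outside. Opening, hasp closed: 13 mm to either side (y), 13 to the cross bar (+x), 28 to the plate's outer face (-x). Pin goes straight down; its collar fouls the plate if the pin is under 20 mm from it. Seated: knob centre 31 mm above this point.
- case: Blue lens case, fixed, 160 (x) by 240 (y) by 135 mm high. Origin: middle of its underside on the bench; z up, +x out of its front, which faces away from the robot, turned up to 15 degrees. Front at x = 80 mm, staple_loop at (116, 0, 78), hasp hinge axis along y through (84, 0, 125).
- red_knob (a point): Centre of the red knob (diameter 24, 50 tall) of a 60 g locking pin, upright in a fixed grey stand (60x60x62 high, 14 mm hole); z up. Steel collar (diameter 40, 6 thick) right under the knob, underside 31 below this point; 8 mm steel shank down to a pointed foot 81 below it. Lift straight up 55 or more to clear the stand. The pin to use, left or right of the case.
- yellow_knob (a point): Centre of the yellow knob (diameter 24, 50 tall) of a 60 g locking pin, upright in a fixed grey stand (60x60x62 high, 14 mm hole); z up. Steel collar (diameter 40, 6 thick) right under the knob, underside 31 below this point; 8 mm steel shank down to a pointed foot 81 below it. Lift straight up 55 or more to clear the stand. Not for use: it stays.
Not all that is in view belongs to the job. Leave any orange or purple look-alike of the part that bears red_knob alone.

How it is judged (in metres and radians):
On the way, in this order (a step that is already met when the one before it is completed fails the run):
1. the hasp is swung shut over the staple (within 10 degrees of flat) (value of joint hasp below 0.18 rad), for 0.2 s.
2. the red pin stands in the staple's loop with its collar on the loop, the hasp still shut (value of joint hasp below 0.18 rad and horizontal distance between red_knob and staple_loop below 0.018 m and z of red_knob in the frame of staple_loop between 0.02 and 0.04 m and angle between red_knob's own z axis and vertical below 0.2 rad), for 0.2 s.
At the end, for the whole second after the job is handed in: Hasp within 10 degrees of flat on the case; red pin upright (within 11 degrees) in the staple's loop, knob centre within 18 mm sideways of the loop's middle and 20 to 40 mm above it (31 when the collar rests on the loop); yellow pin still in its stand (within 25 mm) (all of step 2 and distance of yellow_knob from where it was at the start of the episode below 0.025 m); the robot touches nothing.
It fails at once if the yellow pin is taken from its stand or shifted by more than 25 mm (distance of yellow_knob from where it was at the start of the episode above 0.025 m).
It also fails if it takes over 58 s, if anything falls off the work surface, if the arm or the gripper's body presses on something with over 40 N, if the wrist force passes 120 N, or if a joint passes its speed limit or range.

## Working session

There is one attempt and no reset: what is moved stays moved. The work goes in short steps, Python scripts to look and compute and a tool call to move; the robot and the scene stay as the last step left them, time stands still between calls to the robot, and variables do not carry over. Pictures are saved under pics/ and viewed, about 8 in all and at most 12, crops included, and the job is handed in when it is done.

Besides the shell and the picture viewer there is one more tool, called after "Call:" as name(argument=value, ...), one argument or row to a line, values as JSON. send_rows: Moves the arm, as the interface text tells. Its arguments: {"type":"object","properties":{"deltas":{"type":"array"}},"required":["deltas"]}

```bash
mkdir -p pics; ls; python3 - <<'E'
from bench import observe, snapshot, pinch_z
import cv2
print(pinch_z, observe())
for n in("side","top"):
    s=snapshot(n); cv2.imwrite(f"pics/{n}0.png",s["image"]); print({k:v for k,v in s.items() if k!="image"})
E
```

```text
pics
0.0187 {'time_s': 0.0, 'joint_pos': array([ 6.43365572e+01,  9.11357963e+00,  9.15712229e+01,  2.14626687e-03,
        7.94238520e+01, -1.20369786e+01]), 'qvel': array([ 0.02093522, -0.0595587 , -0.05635041, -0.09557342, -0.06278226,
       -0.01187321]), 'effort': array([ 9.06449895e-05, -3.85545731e+01, -3.22123003e+01,  7.03538116e-02,
        3.73244158e-02, -8.95145172e-05]), 'eef_pos': array([0.13515868, 0.55818007, 0.17891819]), 'tool_rot': array([-89.97527814,   0.10582577,  76.3731627 ]), 'ft_force': array([ 0.94206408, -1.02272858, -0.41427696]), 'torque': array([-9.05953500e-03,  4.62660367e-05, -1.07009777e-02]), 'width': 0.09207997435009634}
{'vertical_fov': 43.53715456334438, 'cx': 324.331492795035, 'cy': 205.9893992889882, 'origin': array([0.44390795, 0.91083255, 0.66602033]), 'attitude': array([  58.62102387,   -1.43248418, -175.01711145])}
{'vertical_fov': 53.62865495099258, 'cx': 318.2546476085036, 'cy': 204.25677705658984, 'origin': array([ 0.44583908, -0.01038416,  0.9870233 ]), 'attitude': array([  4.64777159,   2.08558759, -88.77672318])}
```

View pics/side0.png

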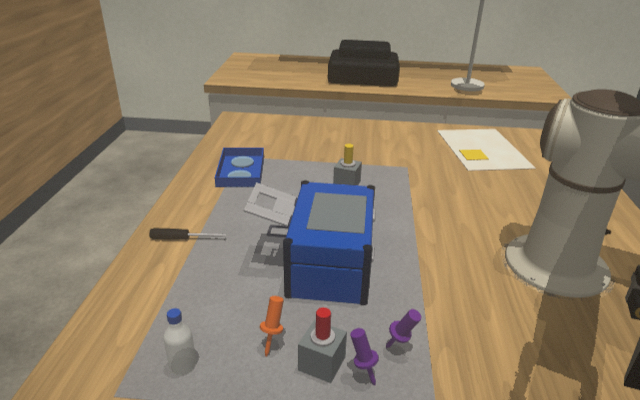

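View pics/top0.png

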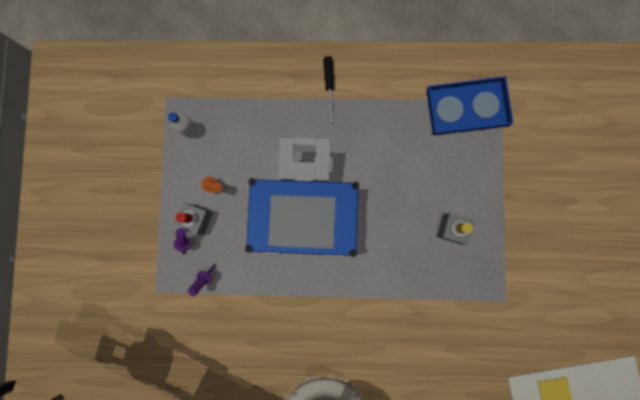

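The top view shows the red knob at (183,217) in a grey stand left of the case and the yellow knob at (467,228) to its right. The hasp is up at (304,158). The side view has the red knob at (323,325) and the yellow at (348,155).
Possible mistakes for red are the orange pin at side (274,313) and the purple ones at (364,350) and (405,325). None of these stand in a stand, so I choose red at side (323,325).

```bash
cat > h.py <<'E'
import numpy as np, cv2
from scipy.spatial.transform import Rotation as Ro
from bench import observe, snapshot, pinch_z
def ray(s,p):
    f=200/np.tan(np.radians(s["vertical_fov"]/2))
    d=np.array([(p[0]-s["cx"])/f,-(p[1]-s["cy"])/f,-1.])
    return s["origin"],Ro.from_euler("xyz",s["attitude"],degrees=True).apply(d)
def plane(s,p,z):
    o,d=ray(s,p); return o+d*(z-o[2])/d[2]
def tri(a,p,b,q):
    (o1,d1),(o2,d2)=ray(a,p),ray(b,q)
    k=np.linalg.lstsq(np.c_[d1,-d2],o2-o1,rcond=None)[0]
    A,B=o1+d1*k[0],o2+d2*k[1]; return (A+B)/2,np.linalg.norm(A-B)
def proj(s,P):
    f=200/np.tan(np.radians(s["vertical_fov"]/2))
    c=Ro.from_euler("xyz",s["attitude"],degrees=True).inv().apply(np.array(P)-s["origin"])
    return np.array([s["cx"]-f*c[0]/c[2],s["cy"]+f*c[1]/c[2]])
def blob(s,lo,hi,box=None):
    h=cv2.cvtColor(s["image"],cv2.COLOR_BGR2HSV); m=cv2.inRange(h,np.array(lo),np.array(hi))
    if box: k=np.zeros_like(m); x0,y0,x1,y1=box; k[y0:y1,x0:x1]=255; m&=k
    c=max(cv2.findContours(m,cv2.RETR_EXTERNAL,cv2.CHAIN_APPROX_NONE)[0],key=cv2.contourArea)
    M=cv2.moments(c); return np.array([M["m10"],M["m01"]])/M["m00"],c
E
python3 - <<'E'
from h import *
np.set_printoptions(precision=4,suppress=True)
S,T=snapshot("side"),snapshot("top")
for n,lo,hi,b1,b2 in[("red",(0,150,60),(6,255,255),(300,290,345,345),(170,200,200,230)),("yel",(20,130,80),(35,255,255),(335,140,360,170),(455,215,480,240))]:
    p,_=blob(S,lo,hi,b1);q,_=blob(T,lo,hi,b2); print(n,p,q,*tri(S,p,T,q))
_,c=blob(T,(105,120,40),(130,255,255),(235,170,370,265))
r=cv2.minAreaRect(c); B=cv2.boxPoints(r); W=np.array([plane(T,b,.135) for b in B]); print(B,W,np.linalg.norm(W-np.roll(W,1,0),axis=1),W.mean(0))
a=cv2.resize(S["image"][170:300,225:385],None,fx=5,fy=4.5,interpolation=cv2.INTER_CUBIC)
a=cv2.resize(S["image"][170:290,235:395],None,fx=5,fy=5,interpolation=cv2.INTER_CUBIC); cv2.imwrite("pics/s1.png",a)
a=cv2.resize(T["image"][130:260,160:365],None,fx=3.9,fy=3.9,interpolation=cv2.INTER_CUBIC); cv2.imwrite("pics/t1.png",a)
E
```

```text
red [323.0589 312.8667] [181.1973 217.1493] [0.4822 0.329  0.1143] 0.0012167341143298135
yel [348.0724 152.4   ] [465.6709 227.5823] [ 0.4719 -0.3054  0.0946] 0.0003261367007432381
[[246.465  250.9809]
 [249.0612 178.2879]
 [358.1364 182.1834]
 [355.5402 254.8764]] [[ 0.4106  0.1748  0.135 ]
 [ 0.5687  0.1748  0.135 ]
 [ 0.564  -0.0632  0.135 ]
 [ 0.4077 -0.0597  0.135 ]] [0.2345 0.1581 0.238  0.1563] [0.4877 0.0567 0.135 ]
```

View pics/s1.png

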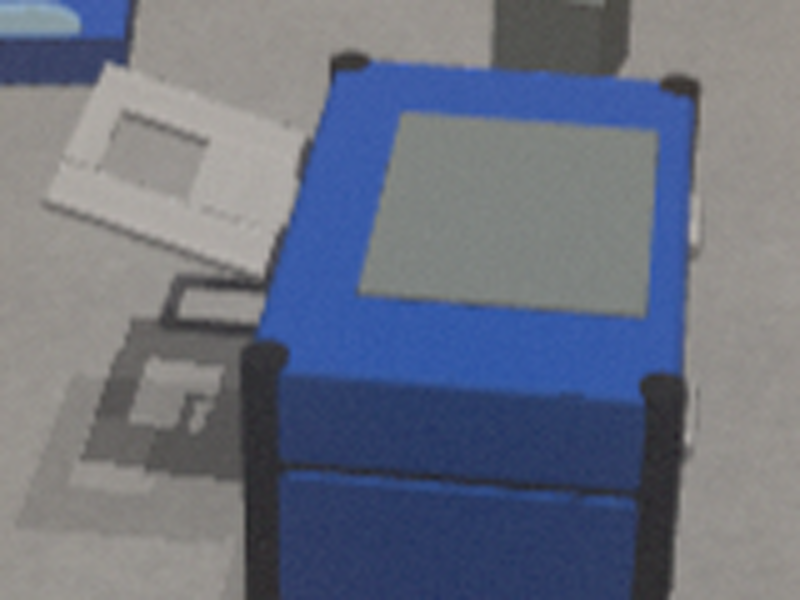

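View pics/t1.png

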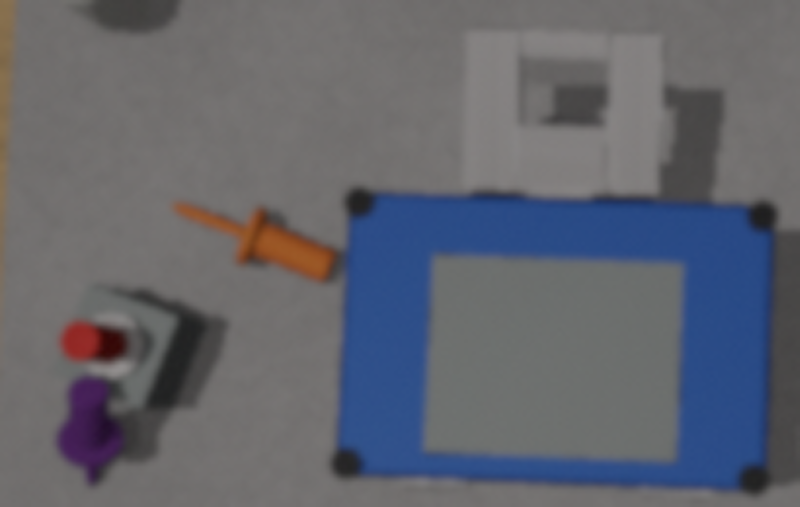

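The side crop shows the hasp open with free-edge corners at crop (105,65) and (45,203). The staple U is below it at crop (165–178, 278–328). The top crop confirms the red pin in its stand at crop (95,342), with a purple look-alike close in front of the stand.

```bash
python3 - <<'E'
from h import *
np.set_printoptions(precision=4,suppress=True)
S,T=snapshot("side"),snapshot("top")
t=lambda u,v:np.array([160+u/3.9,130+v/3.9]); s=lambda u,v:np.array([235+u/5,170+v/5])
P=[]
for n,a,b in[("capFL",(265,352),(358,202)),("capFR",(350,60),(762,215)),("capBR",(682,83),(754,479)),("capBL",(662,383),(345,463)),("haspL",(45,203),(465,30)),("haspR",(105,65),(662,35))]:
    X,e=tri(S,s(*a),T,t(*b));print(n,X,e);P.append(X)
P=np.array(P);c=P[:4].mean(0);ux=(P[0]+P[1]-P[2]-P[3])[:2];uy=(P[0]+P[3]-P[1]-P[2])[:2]
print(c,np.linalg.norm(ux)/2,np.linalg.norm(uy)/2,np.degrees([np.arctan2(ux[1],ux[0]),np.arctan2(-uy[0],uy[1])]))
print("bar outer corners",plane(S,s(165,328),.078),plane(S,s(178,278),.078))
for n,b1,b2 in[("red",(300,290,345,345),(165,200,205,230))]:
    p,q=[blob(I,(0,110,25),(9,255,255),b) for I,b in((S,b1),(T,b2))]; print(cv2.boundingRect(p[1]),cv2.boundingRect(q[1]));print(n,p[0],q[0],*tri(S,p[0],T,q[0]), plane(T,t(82,340),.118),plane(S,p[0],.093),plane(T,q[0],.093))
E
```

```text
capFL [0.5616 0.1688 0.1336] 0.0007592417787350416
capFR [ 0.5578 -0.0575  0.133 ] 0.0002162421385293585
capBR [ 0.4115 -0.0551  0.1334] 0.0006995711402523827
capBL [0.4162 0.1708 0.134 ] 0.0013659410549073732
haspL [0.6557 0.1086 0.1532] 0.0008781297863176604
haspR [ 0.6542 -0.0001  0.1545] 0.0015940303473967112
[0.4868 0.0568 0.1335] 0.14588287302681505 0.22610758604095724 [-0.8675 -1.0736]
bar outer corners [0.6174 0.0794 0.078 ] [0.6187 0.0424 0.078 ]
(316, 307, 15, 33) (176, 213, 16, 9)
red [322.7575 322.561 ] [183.0315 217.2819] [0.4823 0.3318 0.0963] 0.0005021207440228222 [0.4813 0.3279 0.118 ] [0.4828 0.3284 0.093 ] [0.4822 0.333  0.093 ]
```

Call:
send_rows(
  deltas=[
    [1,[0,-0.01,0],-0.11],
    [1,[0,-0.01,0],-0.11],
    [1,[-0.025,0,-0.029],0],
    [1,[-0.025,0,-0.029],0],
    [1,[-0.025,0,-0.029],0],
    [1,[-0.025,0,-0.029],0],
    [1,[-0.025,0,-0.029],0],
    [1,[-0.025,0,-0.029],0],
    [1,[-0.025,0,-0.029],0],
    [1,[-0.025,0,-0.029],0],
    [1,[-0.025,0,-0.029],0],
    [1,[-0.025,0,-0.029],0],
    [1,[-0.025,0,-0.029],0],
    [1,[-0.025,0,-0.029],0],
    [1,[-0.025,0,-0.029],0],
    [1,[-0.025,0,-0.029],0],
    [1,[-0.025,0,-0.029],0],
    [1,[-0.025,0,-0.029],0],
    [1,[-0.025,0,-0.029],0],
    [1,[-0.025,0,-0.029],0],
  ],
)

```text
time_s: 2.8
eef_pos: [0.6502, 0.0987, 0.1997]
tool_rot: [-90.0, -0.0, 89.0]
ft_force: [0.5, -0.2, 0.1]
width: 0.0003
```

Call:
send_rows(
  deltas=[
    [1,[0,0.0125,0.001],0],
    [1,[0,0.0125,0.001],0],
    [1,[0,0.0125,0.001],0],
    [1,[0,0.0125,0.001],0],
    [1,[0,0.0125,0.001],0],
    [1,[0,0.0125,0.001],0],
    [1,[0,0.0125,0.001],0],
    [1,[0,0.0125,0.001],0],
    [1,[0,0.0125,0.001],0],
    [1,[0,0.0125,0.001],0],
    [1,[0,0.004,0.006],0],
    [1,[0,0.004,0.006],0],
    [1,[0,0,0.006],0],
    [1,[0,0,0.006],0],
  ],
)

```text
time_s: 4.55
eef_pos: [0.6155, 0.1002, 0.0675]
tool_rot: [-90.1, 0.0, 89.0]
ft_force: [0.9, 0.4, 0.6]
width: 0.0005
```

```bash
python3 - <<'E'
from h import *
S,T=snapshot("side"),snapshot("top")
a=cv2.resize(S["image"][150:310,205:385],None,fx=2.2,fy=2.2,interpolation=cv2.INTER_CUBIC)
b=cv2.resize(T["image"][120:280,220:400],None,fx=2.2,fy=2.2,interpolation=cv2.INTER_CUBIC)
cv2.imwrite("pics/p2.png",np.hstack([a,b]))
E
```

```text
(no output)
```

View pics/p2.png

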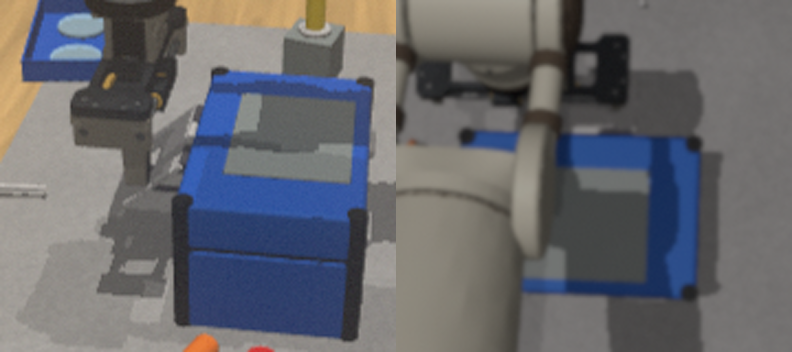

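The left panel shows the hasp pushed well down, with the finger on its near strip. I'll continue inward.

Call:
send_rows(
  deltas=[
    [1,[0,0,0.004],0],
    [1,[0,0,0.004],0],
    [1,[0,0,0.004],0],
    [1,[0,0,0.004],0],
    [1,[0,0,0.004],0],
    [1,[0,0,0.004],0],
    [1,[0,0,0.004],0],
    [1,[0,0,0.003],0],
    [1,[0,0,0.002],0],
    [1,[0,0,0],0],
  ],
)

```text
time_s: 5.9
eef_pos: [0.5883, 0.1007, 0.0671]
tool_rot: [-90.8, -0.1, 88.9]
ft_force: [23.8, 1.5, -17.5]
width: 0.0009
```

Call:
send_rows(
  deltas=[
    [1,[0,0,-0.01],0],
    [1,[0,0,-0.02],0],
    [1,[0,-0.02,0],0],
    [1,[0,-0.025,0],0],
    [1,[0,-0.03,0],0],
    [1,[0,-0.03,0],0],
    [1,[0,-0.03,0],0],
    [0.7,[0,-0.02,0],0],
    [0.4,[0.025,0,0.015],0],
    [0.4,[0.025,0,0.015],0],
    [0.4,[0.025,0,0.015],0],
    [0.4,[0.025,0,0.015],0],
    [0.4,[0.025,0,0.015],0],
    [0.4,[0.025,0,0.015],0],
    [0.4,[0.025,0,0.015],0],
    [0.4,[0.025,0,0.015],0],
    [0.4,[0.027,0,0.013],0],
    [0.4,[0,0,0],0],
  ],
)

```text
time_s: 8.15
eef_pos: [0.4819, 0.3307, 0.2221]
tool_rot: [-89.9, 0.0, 89.1]
ft_force: [0.3, 0.0, 0.3]
width: 0.0551
```

```bash
python3 - <<'E'
from h import *
S,T=snapshot("side"),snapshot("top")
print(observe()["eef_pos"],observe()["tool_rot"],observe()["width"])
a=cv2.resize(S["image"][180:280,240:340],None,fx=4,fy=4,interpolation=cv2.INTER_CUBIC)
b=cv2.resize(T["image"][130:230,260:360],None,fx=4,fy=4,interpolation=cv2.INTER_CUBIC)
cv2.imwrite("pics/p3.png",np.hstack([a,b]))
P=[.603,.0548,.078]; print(proj(S,P),proj(T,P))
E
```

```text
[0.48314979 0.32910515 0.22201136] [-8.99781945e+01  4.48648629e-02  8.90078046e+01] 0.055142974064765496
[276.96830418 229.39097447] [305.92148362 168.06168379]
```

View pics/p3.png

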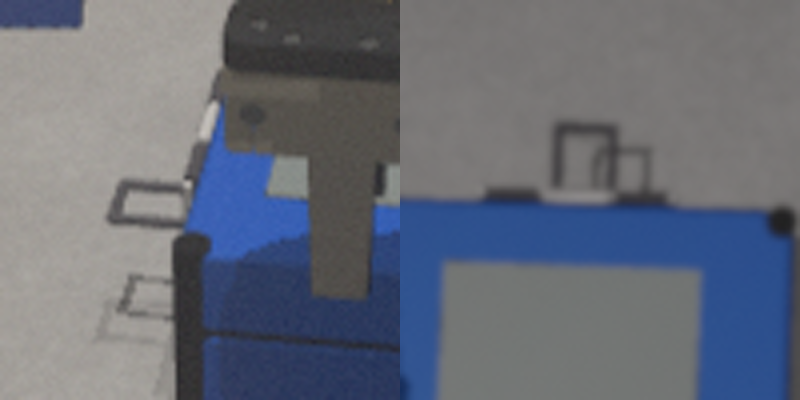

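The hasp lies flat. The staple's cross bar shows at side px (270.8,225.7)–(268.3,235) and top px (299.5,161.8)–(313,162).

```bash
python3 - <<'E'
from h import *
np.set_printoptions(precision=4,suppress=True)
S,T=snapshot("side"),snapshot("top")
L=((268.3,235),(299.5,161.8));R=((270.8,225.7),(313,162))
for a,b in(L,R): print(tri(S,a,T,b),plane(S,a,.077),plane(T,b,.077))
E
```

```text
(array([0.6185, 0.0706, 0.0733]), np.float64(0.00012678574227659728)) [0.6175 0.0758 0.077 ] [0.6177 0.0702 0.077 ]
(array([0.6185, 0.0388, 0.0753]), np.float64(0.0009401080185643812)) [0.6185 0.0412 0.077 ] [0.6177 0.0387 0.077 ]
```

Call:
send_rows(
  deltas=[
    [0.4,[0,0.03,0],0],
    [0.4,[0,0.03,0],0],
    [0.4,[0,0.03,0],0],
    [0.4,[0,0.03,0],0],
    [0.4,[0,0.017,0],0],
    [0.4,[0,0.01,0],0],
  ],
)

```text
time_s: 9.1
eef_pos: [0.4836, 0.329, 0.0743]
tool_rot: [-90.0, 0.0, 88.9]
ft_force: [0.1, -0.2, 0.6]
width: 0.0552
```

Call:
send_rows(
  deltas=[
    [1,[0,0,0],0],
    [1,[0,0,0],0],
    [1,[0,0,0],0],
    [1,[0,0,0],0],
    [1,[0,0,0],0],
    [1,[0,0,0],0],
    [1,[0,-0.01,0],0],
    [1,[0,-0.02,0],0],
    [1,[0,-0.03,0],0],
    [1,[0,-0.03,0],0],
    [1,[0,-0.03,0],0],
    [1,[0,-0.03,0],0],
    [1,[0,0,0],0],
  ],
)

```text
time_s: 10.72
eef_pos: [0.4847, 0.33, 0.2275]
tool_rot: [-90.3, -0.1, 89.0]
ft_force: [0.7, 0.9, -1.1]
width: 0.0223
```

```bash
python3 - <<'E'
from h import *
np.set_printoptions(precision=4,suppress=True)
S,T=snapshot("side"),snapshot("top");o=observe();print(o["eef_pos"],o["width"],o["ft_force"])
e=o["eef_pos"]+[0,0,.019]; foot=e-[0,0,.081]
print(proj(S,e),proj(S,foot))
a=cv2.resize(S["image"][220:370,240:400],None,fx=4,fy=4,interpolation=cv2.INTER_CUBIC);cv2.imwrite("pics/p4.png",a)
E
```

```text
[0.4829 0.3293 0.2237] 0.022292735888112564 [ 0.4032  0.6193 -1.2133]
[325.0939 246.5009] [323.7175 289.7997]
```

View pics/p4.png

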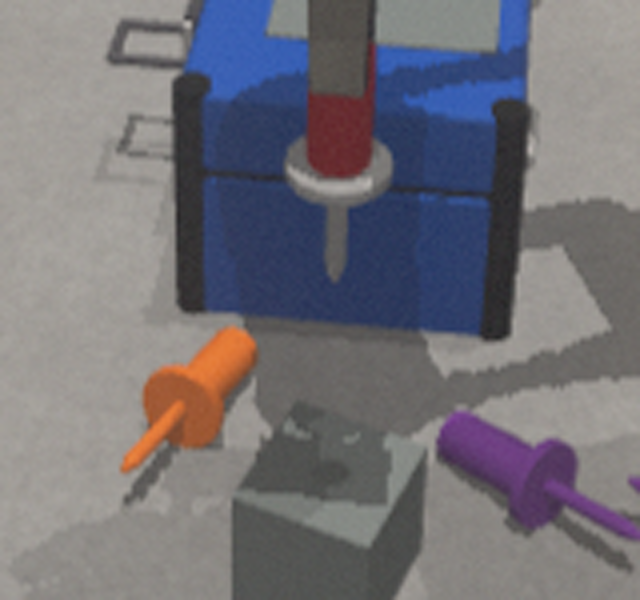

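The pin hangs upright, with its foot at side px (323.8,290), which matches the prediction of (323.7,289.8).

Call:
send_rows(
  deltas=[
    [1,[-0.012,0,-0.006],0],
    [1,[-0.025,0,-0.012],0],
    [1,[-0.03,0,-0.014],0],
    [1,[-0.03,0,-0.014],0],
    [1,[-0.03,0,-0.014],0],
    [1,[-0.03,0,-0.014],0],
    [1,[-0.03,0,-0.014],0],
    [1,[-0.03,0,-0.014],0],
    [1,[-0.03,0,-0.014],0],
    [1,[-0.02,0,-0.006],0],
    [1,[-0.005,0,-0.002],0],
    [1,[0,0,0],0],
    [1,[0,0.02,0],0],
    [1,[0,0.02,0],0],
    [1,[0,0,0],0],
    [1,[0,0,0],0],
  ],
)

```text
time_s: 12.82
eef_pos: [0.6025, 0.0556, 0.1848]
tool_rot: [-90.0, -0.0, 89.0]
ft_force: [-0.1, 0.2, -1.2]
width: 0.0229
```

```bash
python3 - <<'E'
from h import *
np.set_printoptions(precision=4,suppress=True)
S=snapshot("side");o=observe();print(o["eef_pos"],o["width"],o["ft_force"],o["tool_rot"])
e=o["eef_pos"]; print(proj(S,e-[0,0,.062]),proj(S,[.602,.055,.078]))
a=cv2.resize(S["image"][170:270,220:340],None,fx=6,fy=6,interpolation=cv2.INTER_CUBIC);cv2.imwrite("pics/p5.png",a)
E
```

```text
[0.6029 0.0555 0.1854] 0.022560314057577482 [ 0.3382 -0.7855 -1.3746] [-90.0492   0.0032  88.9948]
[276.4141 211.1282] [277.427  229.4776]
```

View pics/p5.png

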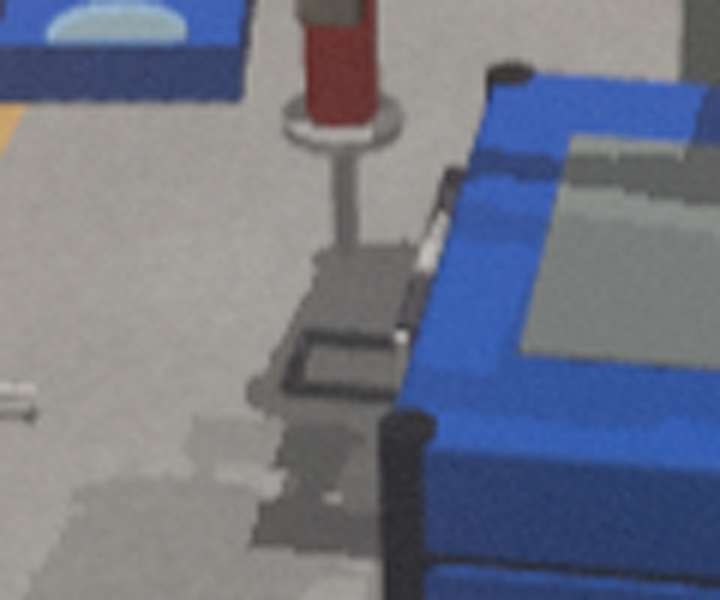

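The shank hangs above the opening. Its foot is at crop (345,250) and the loop centre at about (340,360). I'll lower it.

Call:
send_rows(
  deltas=[
    [1,[0.001,0.01,0],0],
    [1,[0,0.01,0],0],
    [1,[0,0.01,0],0],
    [1,[0,0.01,0],0],
    [1,[0,0.01,0],0],
    [1,[0,0.01,0],0],
    [1,[0,0.01,0],0],
    [1,[0,0.01,0],0],
    [1,[0,0.008,0],0],
    [1,[0,0.004,0],0],
    [1,[0,0.002,0],0],
    [1,[0,0,0],0],
  ],
)

```text
time_s: 14.38
eef_pos: [0.6031, 0.0564, 0.0918]
tool_rot: [-90.1, 0.0, 89.0]
ft_force: [-1.4, 0.4, 2.6]
width: 0.0227
```

```bash
python3 - <<'E'
from h import *
np.set_printoptions(precision=4,suppress=True)
S=snapshot("side");o=observe();print(o["eef_pos"],o["width"],o["ft_force"],o["tool_rot"])
a=cv2.resize(S["image"][170:270,220:340],None,fx=6,fy=6,interpolation=cv2.INTER_CUBIC);cv2.imwrite("pics/p6.png",a)
E
```

```text
[0.6031 0.0565 0.0917] 0.022153128415871838 [-1.1799  0.7245  2.8706] [-90.0624  -0.0007  88.9846]
```

View pics/p6.png

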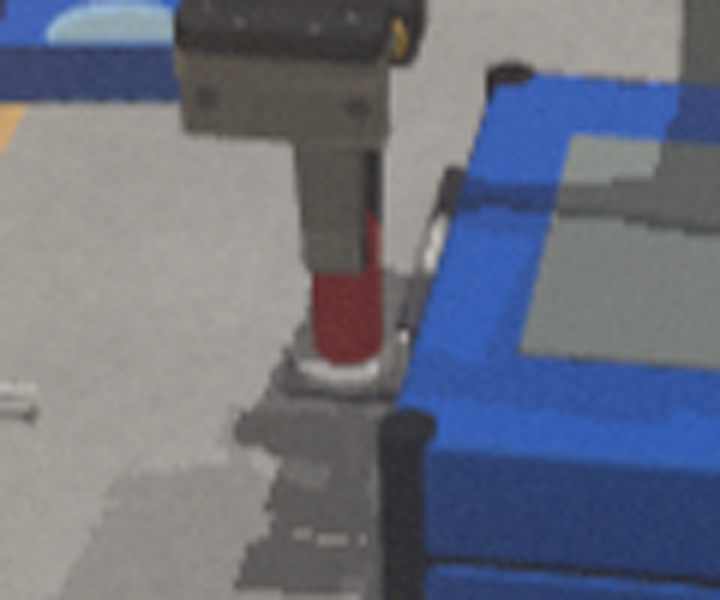

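The collar is sitting on the loop, and the force has changed by about 4 N from hanging. I'll release and rise, then retreat.

Call:
send_rows(
  deltas=[
    [0.5,[0,0,0],0],
    [0.5,[0,0,0],0],
    [0.5,[0,0,0],0],
    [0.5,[0,0,0],0],
    [0.5,[0,-0.01,0],0],
    [0.5,[0,-0.02,0],0],
    [0.5,[0,-0.03,0],0],
    [0.5,[0,-0.03,0],0],
    [0.5,[0,-0.03,0],0],
    [0.5,[0,-0.03,0],0],
    [0.5,[0.03,0,0.015],0],
    [0.5,[0.03,0,0.015],0],
    [0.5,[0.03,0,0.015],0],
    [0.5,[0.03,0,0.015],0],
    [0.5,[0.03,0,0.015],0],
    [0.5,[0.03,0,0.015],0],
    [0.5,[0.03,0,0.015],0],
    [0.5,[0.03,0,0.015],0],
    [0.5,[0,0,0],0],
    [0.5,[0,0,0],0],
  ],
)

```text
time_s: 16.92
eef_pos: [0.4875, 0.298, 0.242]
tool_rot: [-90.1, 0.0, 89.0]
ft_force: [-0.1, 0.8, 0.1]
width: 0.0459
```

```bash
python3 - <<'E'
from h import *
np.set_printoptions(precision=4,suppress=True)
S,T=snapshot("side"),snapshot("top");o=observe();print(o["eef_pos"],o["ft_force"],o["width"])
for n,lo,hi,b1,b2 in[("red",(0,110,25),(9,255,255),(255,180,300,240),(285,140,330,185)),("yel",(20,130,80),(35,255,255),(335,140,360,170),(455,215,480,240))]:
    try: p,_=blob(S,lo,hi,b1);q,_=blob(T,lo,hi,b2); print(n,p,q,*tri(S,p,T,q))
    except Exception as x: print(n,x)
a=cv2.resize(S["image"][170:270,240:340],None,fx=4,fy=4,interpolation=cv2.INTER_CUBIC)
b=cv2.resize(T["image"][130:230,260:360],None,fx=4,fy=4,interpolation=cv2.INTER_CUBIC)
cv2.imwrite("pics/p7.png",np.hstack([a,b]))
E
```

```text
[0.4876 0.2976 0.2414] [ 0.6766 -0.2153  0.3821] 0.04575295023426512
red [276.6054 216.4698] [303.465  166.1091] [0.6019 0.058  0.112 ] 0.0009120593587610122
yel [350.6026 154.2564] [464.3604 227.7279] [ 0.4682 -0.3038  0.0905] 0.00644801125924409
```

View pics/p7.png

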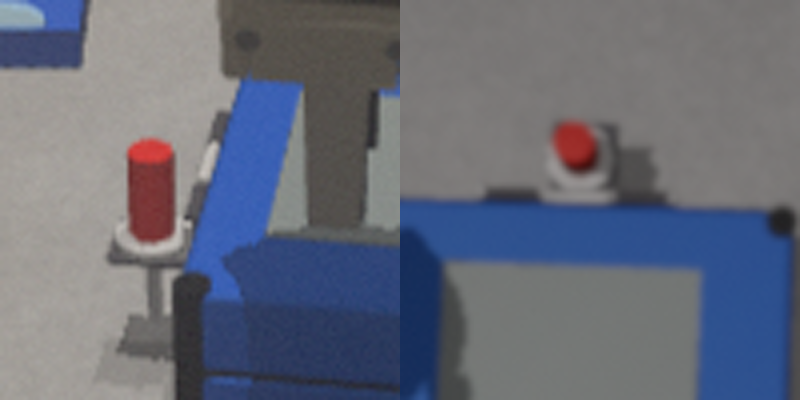

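The red pin stands upright with its collar on the loop and its shank through it (side crop (150,195), top crop (575,145)). The hasp is flat and the gripper is clear.

```bash
python3 -c "from bench import finish_job; print(finish_job())"
```

```text
the job is handed in; nothing more can be done
None
```

I swung the hasp shut over the staple, moved the red pin from its stand into the staple's loop with its collar resting on it, and handed the job in at about 17 s.

- **Red pin:** its knob last measured at (0.602, 0.058, 0.112) m. That is about 3 mm sideways of my loop estimate (0.602, 0.055) and about 34 mm above it, within the 18 mm and 20–40 mm limits. It looks upright in both views.
- **Hasp:** it lies flat in both views; I did not measure its angle.
- **Robot:** the gripper is clear, with almost no force on it.
- **Yellow pin (check that disagreed):** its reading moved about 6 mm from the first one, and the two camera rays missed each other by 6 mm. I put this down to the arm partly hiding it in the side view. The arm never went near that stand, and 6 mm is within the 25 mm limit.

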